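# Snap the last foot onto the upturned stool

### The arm

A 6-joint arm with a two-finger parallel gripper is mounted at the origin on a cart in front of the work surface, level with it; the furniture and walls round the work are solid. World frame = base frame: x ahead of the robot, y to its left, z up, the work surface at z = 0. Lengths are in mm, angles in rad, forces in N, time in s.
With the tool pointing down it reaches from about 275 to 1000 mm from the base axis. Payload 8.4 kg.
Tool frame: the origin (TCP) lies at the very end of the fingers, on their centre line; the grasp point (between the pads) lies 19 mm behind it; z points along the fingers, y is the direction in which the jaws open and shut (so a half turn about z gives the same grasp; the last joint's range is limited). The gripper opens to 85 mm and grips with 20 to 120 N. Pads are 22 mm wide; open, the fingers measure 114 mm over their backs; the gripper's body (76 mm by 85 mm) begins 54 mm behind the grasp point. The pads swing forward as they close: fully open they stand 13 mm farther back than shut.
Start: joints at [1.159, 0.353, 1.633, -0, 1.155, -0.002], TCP at [249.015, 573.253, 231.281] pointing down, gripper open.
Joint ranges: [-2.63, 2.63], [-0.92, 2.1], [0.06, 2.66], [-1.3, 4.44], [0, 2.69], [-3.02, 3.02]. Speed limits (rad/s): [2.22, 2.22, 2.79, 3.14, 3.14, 3.14].

### API

Orientations are given as [roll, pitch, yaw] about the fixed x, y, z axes, in that order (R = Rz(yaw) Ry(pitch) Rx(roll)).
In Python, from rig import r gives the robot as it stands.
- The arm moves only by the tool move_arm, never from a script. Its argument "increments" is a list of rows, each an object of numbers: "tx", "ty", "tz": the shift along the tool's x, y, z in cm; "rx", "ry", "rz": the turn, a rotation vector about the tool's x, y, z in degrees; "gripper": the gripper's target within -1 to 1 (fully open at 1, half-way at 0, shut at -1). A call has 1 to 12 rows; each row shifts and turns the commanded pose from where the row before left it, along the tool's axes as they then stand; what a row does not reach is not made up. A row lasts 1/10 s, in which the tool goes at most 50 mm and 8.59 degrees, less where a joint would pass 70% of its speed; a pose out of reach is approached as far as the arm can. A call is refused whole if a number of a shift passes 5 or a number of a turn 8.59, either way. A call with a gripper value outside its range is refused whole. The fingers move at their own pace and stop on an object; "squeeze" is the grip in N (left out, the last holds). Time passes only in rows, so rows that do not move let the fingers close. It gives the time, the measured TCP pose, the force and the opening at its end, in the units of the state.
- r.sense(): the state, without advancing time (a new reading comes with each control period).
- r.grab_frame(name): name is "scene" or "top" or "wrist"; returns (picture, depth): 480x640x3 uint8, red, green, blue; 480x640 float32, mm along the optical axis (not along the pixel's ray), 0 where there is no reading.
- r.camera_model(name): a dict with "fx", "fy", "cx", "cy" (pixels), "k1" (the pictures are not rectified: a ray, as slopes to the right and down, at radius r is drawn at 1 + k1 r^2 times it, then the intrinsics apply), "R" (3x3) and "t" (3): a world point X has camera coordinates R X + t; the wrist camera has in their place "hand_eye" (4x4, takes a point from camera to tool coordinates, whose origin is the TCP and whose axes are the flange's). Camera axes: x right, y down, z forward; pixel columns grow to the right and rows downward; lengths in mm; the calibration is good to about 2 mm. A picture is of the moment at which its call begins: read the wrist's pose just before it. camera_model takes no time and is no camera call.
- r.sign_off(): hands the job in, once; it reports no verdict.
Trained networks look in the newest picture that a camera, given by its name, has taken for a name from the list of things; names that differ only in an ending like _2 or _b are one class to them, and where a whole thing is asked for, a point or a joint stands for the part that bears it (a point fixed in the world has none). Each returns a list of dicts, best first, with "confidence" (0 to 1); they miss things now and then, are a little off and sometimes report something else, mostly with a low value. They report only what shows in the picture. A call takes as long as a camera call.
- r.cut_out(query, camera): "mask" (480x640 bool, what is visible of it) and "bbox" ([left, top, right, bottom] in pixels, round what is visible of it).
- r.place_of(query, camera): "location" ([row, column] in pixels: a listed point, or the origin of a listed thing).
The state is a dict: "clock": time; "qpos": joint angles; "qvel": joint speeds; "joint_efforts": joint torques, N m; "eef_pos": TCP position; "tcp_rot": TCP orientation; "contact_force": force on the tool from outside, world axes, zero at the start; "wrist_torque": the same for the moment, N m; "opening": opening from 0.0 (shut) to 1.0 (fully open).
Only numpy, scipy, OpenCV 4.12 (cv2) and the standard library are available. Lean on these libraries where they do the work, as an engineer would, in place of code of your own. Each camera call takes 0.05 s, during which the arm holds its last target. There are 200 camera calls.

### The job

The small stool lying upside down on the bench still lacks one of its black feet: pick up the loose foot, set it over the bare stud and press it straight down until it clicks over the spring balls, then keep pressing until it is fully home on its orange rubber washer. Press firmly but do not ram it, and leave the things lying round the work where they are. The job ends holding: finish with the foot still in the gripper, still pressed down so that the rubber is slightly squeezed.

Things in the scene. Friction and masses are not known exactly. Their poses are not given: they have to be found in the camera images.
- foot: loose stool foot: black twelve-sided plastic cup standing mouth down, 46 mm across flats, 42 mm tall, grey felt disc on its closed top, about 60 g. Origin: centre of the mouth (underside); z up through the closed top. Grip across the sides, any turn. Inside: bore 34 mm wide and 34 mm deep, narrowed to 26 mm by a lip 3 to 7 mm above the mouth
- stud_seat (a point): point on the bare stud's axis at the top of its unsqueezed washer, 106 mm above the bench; z up. The home foot's origin lies here, or lower as the washer is squeezed. Lowering the foot, its lip meets the spring balls at about 13 mm above this point and needs about 6 to 15 N for the next 2 to 4 mm; then the force drops, and from about 5 mm the balls draw it down to the washer
- stud: the fixed upright steel stud, 22 mm diameter, tapered to 12 mm at its tip, 30 mm tall. Origin: centre of its foot on the end of the leg; z up. Four brass spring balls stand out of its sides 18 mm above the origin, 29.6 mm across two balls that face away from each other; they hold the foot on with a force like that of pressing it on
- washer: the orange rubber washer round the stud, 44 mm diameter, 6 mm thick, on the round wooden leg (41 mm diameter). Origin: centre of its underside. It gives downwards like a spring, 2.5 N per mm, up to 7 mm
- stool: the upturned stool, fixed: seat board 240 x 190 x 22 mm flat on the bench, four legs on a 160 (x) by 120 (y) mm rectangle, leg ends 100 mm above the bench; three of the legs carry feet like the loose one, 148 mm above the bench at the top. Which leg is bare varies. Origin: centre of the board on the bench; x along the board's length
- tape_measure: dark tape measure, 36 x 72 x 62 mm, origin at the centre of its underside; bystander
- pale_offcut: square block of pale layered wood, 50 x 50 x 18 mm, origin at the centre of its underside; bystander
- red_screwdriver: screwdriver with a red handle, 187 mm long and 33 mm tall, lying; origin at the middle of its underside; bystander
- nail_tin: round steel tin of nails, 74 mm wide and 60 mm tall, origin at the centre of its underside; bystander
- block_plane: small hand plane, 156 x 51 x 59 mm, origin at the centre of its underside; bystander
- orange_clamp: orange spring clamp, 67 x 117 x 22 mm, lying; origin at the centre of its underside; bystander

How it is judged:
By the outcome, as a careful person would: the job done as asked, in the order asked, and still so for the second after the job is handed in, while the arm keeps its last pose, push and grip.
It also fails if it takes over 45 s, if anything falls off the work surface, if the arm or the gripper's body presses on something with over 40 N, if the wrist force passes 120 N, or if a joint passes its speed limit or range.

## Working session

There is one attempt and no reset: what is moved stays moved. The work goes in short steps, Python scripts to look and compute and a tool call to move; the robot and the scene stay as the last step left them, time stands still between calls to the robot, and variables do not carry over. Pictures are saved under pics/ and viewed, about 8 in all and at most 12, crops included, and the job is handed in when it is done.

Besides the shell and the picture viewer there is one more tool, called after ">>>" as name(argument=value, ...) on one line, values as JSON. move_arm: Moves the arm, as the interface text tells. Its arguments: {"type":"object","properties":{"increments":{"type":"array","items":{"type":"object","properties":{"tx":{"type":"number"},"ty":{"type":"number"},"tz":{"type":"number"},"rx":{"type":"number"},"ry":{"type":"number"},"rz":{"type":"number"},"gripper":{"type":"number"}}}},"squeeze":{"type":"number"}},"required":["increments"]}

```bash
mkdir -p pics; ls; cat > h.py <<'E'
import numpy as np, cv2
from rig import r
from scipy.spatial.transform import Rotation as Ro
def tool():
    s=r.sense(); T=np.eye(4); T[:3,:3]=Ro.from_euler('xyz',s['tcp_rot']).as_matrix(); T[:3,3]=s['eef_pos']; return T
def cam2w(name,T=None):
    m=r.camera_model(name)
    if name=='wrist': return m,T@np.array(m['hand_eye'])
    M=np.eye(4); M[:3,:3]=m['R']; M[:3,3]=m['t']; return m,np.linalg.inv(M)
def rays(m,uv):
    K=np.array([[m['fx'],0,m['cx']],[0,m['fy'],m['cy']],[0,0,1.]])
    p=cv2.undistortPoints(np.array(uv,float).reshape(-1,1,2),K,np.array([m['k1'],0,0,0.])).reshape(-1,2)
    return np.c_[p,np.ones(len(p))]
def at_depth(name,uv,d,T=None):
    m,C=cam2w(name,T); P=rays(m,uv)*np.array(d).reshape(-1,1); return P@C[:3,:3].T+C[:3,3]
def at_z(name,uv,z,T=None):
    m,C=cam2w(name,T); D=rays(m,uv)@C[:3,:3].T; o=C[:3,3]; return o+D*((z-o[2])/D[:,2:])
def cloud(name,mask,depth,T=None):
    v,u=np.nonzero(mask&(depth>0)); return at_depth(name,np.c_[u,v],depth[v,u],T)
def save(img,f): cv2.imwrite('pics/'+f,img[:,:,::-1])
E
python3 - <<'E'
from h import *
print(r.sense())
im,d=r.grab_frame('top'); save(im,'top1.png')
im2,d2=r.grab_frame('scene'); save(im2,'scene1.png')
for n,dd in(('top',d),('scene',d2)):
    for q in('foot','stud_seat','stud','washer','stool'):
        for c in r.place_of(q,n)[:4]:
            v,u=c['location']; print(n,q,round(c['confidence'],2),u,v, at_depth(n,[[u,v]],[dd[int(v),int(u)]]).round(0), at_z(n,[[u,v]],106).round(0))
E
```

```text
pics
{'clock': 0.0, 'qpos': array([ 1.15861230e+00,  3.53660848e-01,  1.63414176e+00,  2.14340601e-05,
        1.15518637e+00, -2.41665436e-03]), 'qvel': array([-5.35047232e-05, -8.35702208e-04, -6.75031147e-04,  1.02472595e-04,
       -3.99886698e-06, -1.41003117e-03]), 'joint_efforts': array([ 2.06465156e-03, -6.05237174e+01, -3.42087293e+01,  1.93959067e-05,
        8.94489902e-03, -1.68030187e-06]), 'eef_pos': array([248.8098249 , 572.82006262, 230.55048008]), 'tcp_rot': array([-3.14019637e+00, -2.29716748e-05,  2.73181660e+00]), 'contact_force': array([ 0.2399416 ,  0.29692718, -0.8836496 ]), 'wrist_torque': array([-0.01967869,  0.00090046, -0.00690122]), 'opening': 0.995220414009885}
top foot 0.76 455.9 254.9 [[ 455. -359.   30.]] [[ 445. -342.  106.]]
top foot 0.67 381.7 293.5 [[ 348. -133.   21.]] [[ 342. -126.  106.]]
top foot 0.26 305.4 195.2 [[627.  82. 121.]] [[631.  82. 106.]]
top stud_seat 0.52 307.9 189.6 [[642.  74. 127.]] [[648.  75. 106.]]
top stud 0.66 308.3 194.1 [[629.  73. 125.]] [[634.  74. 106.]]
top washer 0.68 307.2 193.8 [[629.  76. 130.]] [[635.  77. 106.]]
scene foot 0.8 434.5 363.5 [[ 450. -383.   37.]] [[ 404. -405.  106.]]
scene stud_seat 0.73 338.7 208.9 [[625.  71. 112.]] [[630.  76. 106.]]
scene stud 0.54 341.1 209.0 [[633.  70. 107.]] [[634.  71. 106.]]
scene washer 0.45 339.6 207.3 [[629.  72. 114.]] [[637.  79. 106.]]
scene stool 0.75 303.8 238.9 [[545. 129.  18.]] [[479.  53. 106.]]
```

View pics/top1.png

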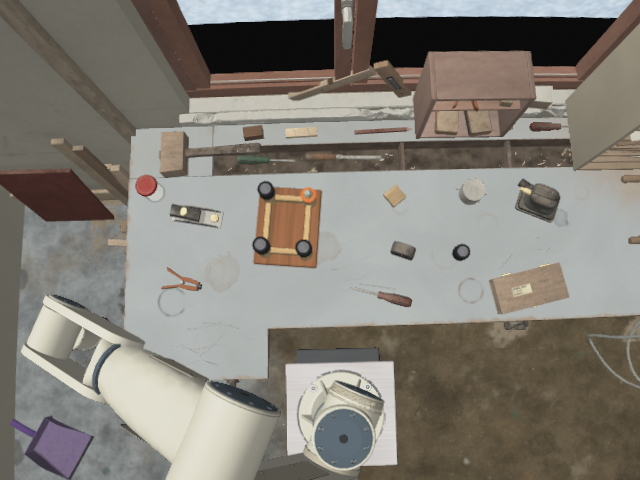

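View pics/scene1.png

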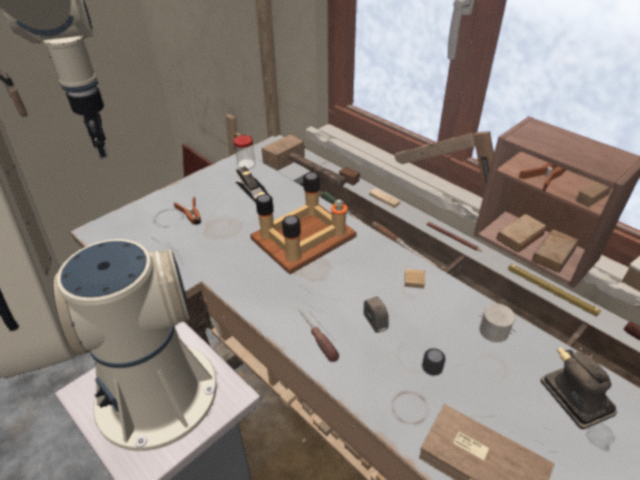

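The top view shows the loose foot at about (461,252) and the bare stud at about (308,194), on the stool's far right leg. In the scene view they are at (433,361) and (339,208). Next I'll refine both positions.

```bash
python3 - <<'E'
from h import *
for n in('top','scene'):
    im,d=r.grab_frame(n)
    for q,zz in(('foot',(36,60)),('washer',(95,140)),('stud',(95,145))):
        for c in r.cut_out(q,n)[:2]:
            P=cloud(n,c['mask'],d); 
            if len(P)==0: continue
            S=P[(P[:,2]>zz[0])&(P[:,2]<zz[1])]
            print(n,q,round(c['confidence'],2),c['bbox'],len(P),np.median(P,0).round(),len(S),S.mean(0).round() if len(S) else '', (S.max(0)-S.min(0)).round() if len(S) else '')
            l,t,rr,b=c['bbox']; print('   z42/106 centre',at_z(n,[[(l+rr)/2,(t+b)/2]],42 if q=='foot' else 106).round())
E
```

```text
top foot 0.58 [454.0, 244.6, 465.3, 263.9] 225 [ 463. -372.   40.] 162 [ 465. -375.   43.] [44. 44. 18.]
   z42/106 centre [[ 455. -368.   42.]]
top washer 0.54 [299.0, 190.8, 312.3, 203.2] 61 [623.  83. 108.] 61 [625.  80. 107.] [35. 38. 18.]
   z42/106 centre [[626.  82. 106.]]
top stud 0.51 [299.3, 189.2, 316.0, 200.9] 178 [632.  75. 110.] 177 [633.  75. 114.] [44. 41. 42.]
   z42/106 centre [[631.  76. 106.]]
scene foot 0.83 [420.6, 347.2, 447.9, 377.0] 541 [ 453. -378.   39.] 320 [ 462. -374.   42.] [47. 47. 12.]
   z42/106 centre [[ 450. -382.   42.]]
scene washer 0.6 [332.5, 203.1, 347.8, 213.1] 89 [623.  69. 107.] 89 [627.  72. 107.] [47. 43. 16.]
   z42/106 centre [[635.  76. 106.]]
scene stud 0.65 [364.1, 297.0, 389.9, 334.7] 713 [ 463. -208.   44.] 0  
   z42/106 centre [[ 417. -245.  106.]]
scene stud 0.64 [330.7, 203.3, 348.1, 214.9] 171 [626.  73. 109.] 170 [627.  74. 114.] [48. 45. 36.]
   z42/106 centre [[631.  74. 106.]]
```

>>> move_arm(increments=[{"tx":-4.79,"ty":-0.19,"rz":4.5,"gripper":1},{"tx":-4.79,"ty":-0.19,"rz":4.5},{"tx":-4.79,"ty":-0.19,"rz":4.5},{"tx":-4.79,"ty":-0.19,"rz":4.5},{"tx":-4.79,"ty":-0.19,"rz":4.5},{"tx":-4.79,"ty":-0.19,"rz":4.5},{"tx":-4.79,"ty":-0.19,"rz":4.5},{"tx":-4.79,"ty":-0.19,"rz":4.5},{"tx":-4.79,"ty":-0.19,"rz":4.5},{"tx":-4.79,"ty":-0.19,"rz":4.5},{"tx":-4.79,"ty":-0.19,"rz":4.5}])

```text
invalid input
```

>>> move_arm(increments=[{"tx":-4.79,"ty":-0.19,"rz":4.5},{"tx":-4.79,"ty":-0.19,"rz":4.5},{"tx":-4.79,"ty":-0.19,"rz":4.5},{"tx":-4.79,"ty":-0.19,"rz":4.5},{"tx":-4.79,"ty":-0.19,"rz":4.5},{"tx":-4.79,"ty":-0.19,"rz":4.5},{"tx":-4.79,"ty":-0.19,"rz":4.5},{"tx":-4.79,"ty":-0.19,"rz":4.5},{"tx":-4.79,"ty":-0.19,"rz":4.5},{"tx":-4.79,"ty":-0.19,"rz":4.5},{"tx":0},{"tx":0}])

```text
invalid input
```

```bash
cat > look.py <<'E'
from h import *
import sys
q,zc,f=sys.argv[1],float(sys.argv[2]),sys.argv[3]
T=tool(); im,d=r.grab_frame('wrist'); save(im,f)
s=r.sense(); print('tcp',s['eef_pos'].round(1),'rot',s['tcp_rot'].round(4),'q6',s['qpos'][5].round(2),'F',s['contact_force'].round(1),'t',s['clock'])
for c in r.cut_out(q,'wrist')[:2]:
    P=cloud('wrist',c['mask'],d,T); S=P[abs(P[:,2]-zc)<6]
    if len(S)<10: print('few',len(P),np.median(P,0)); continue
    (x,y),R=cv2.minEnclosingCircle(S[:,:2].astype(np.float32))
    print(q,round(c['confidence'],2),c['bbox'],'mean',S.mean(0).round(1),'circ',round(x,1),round(y,1),round(R,1))
    l,t,rr,b=c['bbox']; w=np.array([x,y,zc]); print(' in tool mm',(T[:3,:3].T@(w-T[:3,3])).round(1))
E
python3 look.py foot 42 w1.png
```

```text
tcp [249.  573.3 231.3] rot [ 3.1416 -0.      2.7318] q6 -0.0 F [ 0.4 -0.5 -0.2] t 1.05
few 3277 [387.1135566  468.09577473  16.65978648]
```

>>> move_arm(increments=[{"tx":-4.79,"ty":-0.19,"tz":0,"rx":0,"ry":0,"rz":4.5,"gripper":1},{"tx":-4.79,"ty":-0.19,"tz":0,"rx":0,"ry":0,"rz":4.5,"gripper":1}])

```text
clock: 1.3
eef_pos: [333.8, 528.6, 231.4]
tcp_rot: [3.141, -0.0, 2.575]
contact_force: [1.1, 0.1, 0.0]
opening: 1.003
```

>>> move_arm(increments=[{"tx":-4.79,"ty":-0.19,"tz":0,"rx":0,"ry":0,"rz":4.5,"gripper":1},{"tx":-4.79,"ty":-0.19,"tz":0,"rx":0,"ry":0,"rz":4.5,"gripper":1},{"tx":-4.79,"ty":-0.19,"tz":0,"rx":0,"ry":0,"rz":4.5,"gripper":1},{"tx":-4.79,"ty":-0.19,"tz":0,"rx":0,"ry":0,"rz":4.5,"gripper":1},{"tx":-4.79,"ty":-0.19,"tz":0,"rx":0,"ry":0,"rz":4.5,"gripper":1},{"tx":-4.79,"ty":-0.19,"tz":0,"rx":0,"ry":0,"rz":4.5,"gripper":1},{"tx":-4.79,"ty":-0.19,"tz":0,"rx":0,"ry":0,"rz":4.5,"gripper":1},{"tx":-4.79,"ty":-0.19,"tz":0,"rx":0,"ry":0,"rz":4.5,"gripper":1},{"tx":-4.79,"ty":-0.19,"tz":0,"rx":0,"ry":0,"rz":4.5,"gripper":1},{"tx":-4.79,"ty":-0.19,"tz":0,"rx":0,"ry":0,"rz":4.5,"gripper":1},{"tx":-4.79,"ty":-0.19,"tz":0,"rx":0,"ry":0,"rz":4.5,"gripper":1},{"tx":-4.79,"ty":-0.19,"tz":0,"rx":0,"ry":0,"rz":4.5,"gripper":1}])

```text
clock: 2.5
eef_pos: [615.5, 48.7, 231.4]
tcp_rot: [3.141, -0.0, 1.629]
contact_force: [0.7, 0.1, 0.2]
opening: 0.995
```

>>> move_arm(increments=[{"tx":-4.79,"ty":-0.19,"tz":0,"rx":0,"ry":0,"rz":4.5,"gripper":1},{"tx":-4.79,"ty":-0.19,"tz":0,"rx":0,"ry":0,"rz":4.5,"gripper":1},{"tx":-4.79,"ty":-0.19,"tz":0,"rx":0,"ry":0,"rz":4.5,"gripper":1},{"tx":-4.79,"ty":-0.19,"tz":0,"rx":0,"ry":0,"rz":4.5,"gripper":1},{"tx":-4.79,"ty":-0.19,"tz":0,"rx":0,"ry":0,"rz":4.5,"gripper":1},{"tx":-4.79,"ty":-0.19,"tz":0,"rx":0,"ry":0,"rz":4.5,"gripper":1},{"tx":-4.79,"ty":-0.19,"tz":0,"rx":0,"ry":0,"rz":4.5,"gripper":1},{"tx":-4.79,"ty":-0.19,"tz":0,"rx":0,"ry":0,"rz":4.5,"gripper":1},{"tx":0,"ty":0,"tz":0,"rx":0,"ry":0,"rz":0,"gripper":1},{"tx":0,"ty":0,"tz":0,"rx":0,"ry":0,"rz":0,"gripper":1}])

```text
clock: 3.5
eef_pos: [520.0, -315.5, 231.3]
tcp_rot: [-3.142, -0.0, 1.002]
contact_force: [-0.3, 0.0, 0.2]
opening: 0.998
```

```bash
python3 look.py foot 42 w1.png
```

```text
tcp [ 520.6 -314.5  231.3] rot [-3.1415e+00 -5.0000e-04  1.0038e+00] q6 0.02 F [ 0.3 -0.   0.4] t 3.55
foot 0.81 [279.3, 249.8, 330.1, 305.7] mean [ 465.9 -371.6   39.7] circ 465.0 -373.1 23.3
 in tool mm [-78.2 -15.3 189.3]
```

View pics/w1.png

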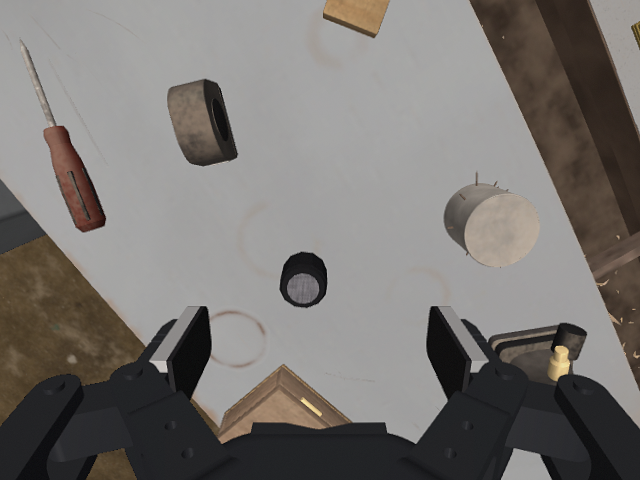

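>>> move_arm(increments=[{"tx":-3.9,"ty":-0.75,"tz":4.5,"rx":0,"ry":0,"rz":0,"gripper":1},{"tx":-3.9,"ty":-0.75,"tz":4.5,"rx":0,"ry":0,"rz":0,"gripper":1},{"tx":0,"ty":0,"tz":0,"rx":0,"ry":0,"rz":0,"gripper":1},{"tx":0,"ty":0,"tz":0,"rx":0,"ry":0,"rz":0,"gripper":1}])

```text
clock: 4.0
eef_pos: [475.4, -361.6, 155.8]
tcp_rot: [-3.14, -0.001, 1.005]
contact_force: [0.7, -0.7, -0.2]
opening: 0.997
```

```bash
python3 look.py foot 42 w2.png
```

```text
tcp [ 476.4 -362.   156.9] rot [ 3.1409e+00 -4.0000e-04  1.0051e+00] q6 -0.09 F [ 0.3 -0.   0.4] t 4.05
foot 0.95 [282.6, 208.8, 350.5, 277.4] mean [ 465.5 -371.9   39.8] circ 465.2 -372.8 23.2
 in tool mm [-14.9  -2.4 113.7]
```

View pics/w2.png

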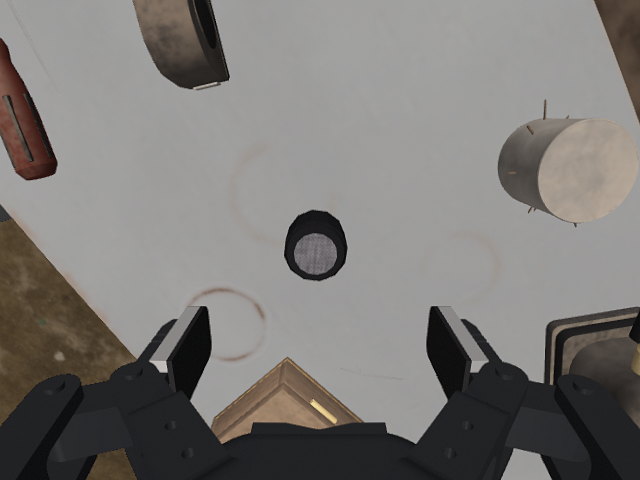

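Foot at pixel (316,245), centre about (465,-373), and both near views agree. I'll check clearance round it, then descend.

```bash
python3 - <<'E'
from h import *
T=tool(); im,d=r.grab_frame('wrist')
P=cloud('wrist',np.ones(d.shape,bool),d,T); L=(P-T[:3,3])@T[:3,:3]-[-14.9,-2.4,0]
k=(P[:,2]>8)&(np.hypot(L[:,0],L[:,1])>30)&(abs(L[:,1])<75)&(abs(L[:,0])<110)&(P[:,2]<120)
Q=np.c_[L[k,:2],P[k,2]]; 
H,xe,ye=np.histogram2d(Q[:,0],Q[:,1],bins=[np.arange(-110,111,20),np.arange(-75,76,25)])
print(H.astype(int)); print(at_z('wrist',[[316,254]],42,T))
print(Q[:,2].max())
E
```

```text
[[0 0 0 0 0 0]
 [0 0 0 0 0 0]
 [0 0 0 0 0 0]
 [0 0 0 0 0 0]
 [0 0 0 0 0 0]
 [0 0 0 0 0 0]
 [0 0 0 0 0 0]
 [0 0 0 0 0 0]
 [0 0 0 0 0 0]
 [0 0 0 0 0 0]
 [0 0 0 0 0 0]]
[[ 466.65533345 -374.86627092   42.        ]]Traceback (most recent call last):
  File "<stdin>", line 8, in <module>
    return umr_maximum(a, axis, None, out, keepdims, initial, where)
ValueError: zero-size array to reduction operation maximum which has no identity
```

>>> move_arm(increments=[{"tx":-1.55,"ty":-0.23,"tz":1.2,"rx":0,"ry":0,"rz":0,"gripper":1},{"tx":0,"ty":0,"tz":3.5,"rx":0,"ry":0,"rz":0,"gripper":1},{"tx":0,"ty":0,"tz":3.5,"rx":0,"ry":0,"rz":0,"gripper":1},{"tx":0,"ty":0,"tz":3.0,"rx":0,"ry":0,"rz":0,"gripper":1},{"tx":0,"ty":0,"tz":2.0,"rx":0,"ry":0,"rz":0,"gripper":1},{"tx":0,"ty":0,"tz":1.0,"rx":0,"ry":0,"rz":0,"gripper":1},{"tx":0,"ty":0,"tz":0,"rx":0,"ry":0,"rz":0,"gripper":1},{"tx":0,"ty":0,"tz":0,"rx":0,"ry":0,"rz":0,"gripper":1}])

```text
clock: 4.95
eef_pos: [465.3, -375.1, 15.1]
tcp_rot: [3.14, 0.0, 1.004]
contact_force: [-0.0, -1.3, 0.4]
opening: 0.998
```

>>> move_arm(increments=[{"tx":0,"ty":0,"tz":0.9,"rx":0,"ry":0,"rz":0,"gripper":1},{"tx":0,"ty":0,"tz":0,"rx":0,"ry":0,"rz":0,"gripper":-1},{"tx":0,"ty":0,"tz":0,"rx":0,"ry":0,"rz":0,"gripper":-1},{"tx":0,"ty":0,"tz":0,"rx":0,"ry":0,"rz":0,"gripper":-1},{"tx":0,"ty":0,"tz":0,"rx":0,"ry":0,"rz":0,"gripper":-1},{"tx":0,"ty":0,"tz":0,"rx":0,"ry":0,"rz":0,"gripper":-1},{"tx":0,"ty":0,"tz":0,"rx":0,"ry":0,"rz":0,"gripper":-1},{"tx":0,"ty":0,"tz":0,"rx":0,"ry":0,"rz":0,"gripper":-1}], squeeze=80)

```text
clock: 5.75
eef_pos: [465.1, -374.8, 6.2]
tcp_rot: [3.141, 0.0, 1.004]
contact_force: [-1.8, 1.2, 6.5]
opening: 0.528
```

>>> move_arm(increments=[{"tx":0,"ty":0,"tz":-1,"rx":0,"ry":0,"rz":0,"gripper":-1},{"tx":0,"ty":0,"tz":-3,"rx":0,"ry":0,"rz":0,"gripper":-1},{"tx":0,"ty":0,"tz":-4,"rx":0,"ry":0,"rz":0,"gripper":-1},{"tx":0,"ty":0,"tz":-4,"rx":0,"ry":0,"rz":0,"gripper":-1},{"tx":0,"ty":0,"tz":-4,"rx":0,"ry":0,"rz":0,"gripper":-1},{"tx":0,"ty":0,"tz":-4,"rx":0,"ry":0,"rz":0,"gripper":-1},{"tx":0,"ty":0,"tz":-3,"rx":0,"ry":0,"rz":0,"gripper":-1},{"tx":0,"ty":0,"tz":0,"rx":0,"ry":0,"rz":0,"gripper":-1},{"tx":0,"ty":0,"tz":0,"rx":0,"ry":0,"rz":0,"gripper":-1}])

```text
clock: 6.65
eef_pos: [464.8, -374.7, 236.3]
tcp_rot: [3.14, 0.0, 1.004]
contact_force: [-0.1, 0.2, -0.4]
opening: 0.528
```

```bash
python3 -c "
from h import *
s=r.sense();im,d=r.grab_frame('wrist');save(im,'w3.png');print(s['contact_force'],s['opening'])"
```

```text
[-0.10829631  0.24558755 -0.43809297] 0.528334428452622
```

View pics/w3.png

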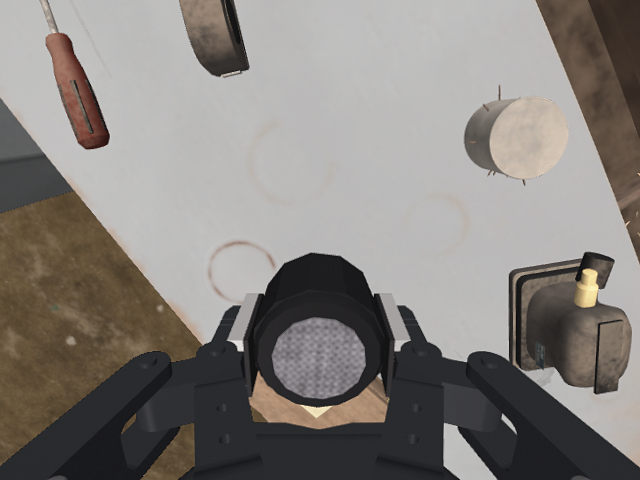

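The foot is held squarely, felt at (319,357). Now I'll carry it past the stud so the wrist camera can see it.

>>> move_arm(increments=[{"tx":3,"ty":-0.57,"tz":0,"rx":0,"ry":0,"rz":0,"gripper":-1},{"tx":4.8,"ty":-0.91,"tz":0,"rx":0,"ry":0,"rz":0,"gripper":-1},{"tx":4.8,"ty":-0.91,"tz":0,"rx":0,"ry":0,"rz":0,"gripper":-1},{"tx":4.8,"ty":-0.91,"tz":0,"rx":0,"ry":0,"rz":0,"gripper":-1},{"tx":4.8,"ty":-0.91,"tz":0,"rx":0,"ry":0,"rz":0,"gripper":-1},{"tx":4.8,"ty":-0.91,"tz":0,"rx":0,"ry":0,"rz":0,"gripper":-1},{"tx":4.8,"ty":-0.91,"tz":0,"rx":0,"ry":0,"rz":0,"gripper":-1},{"tx":4.8,"ty":-0.91,"tz":0,"rx":0,"ry":0,"rz":0,"gripper":-1},{"tx":4.8,"ty":-0.91,"tz":0,"rx":0,"ry":0,"rz":0,"gripper":-1},{"tx":4.8,"ty":-0.91,"tz":0,"rx":0,"ry":0,"rz":0,"gripper":-1},{"tx":4.8,"ty":-0.91,"tz":0,"rx":0,"ry":0,"rz":0,"gripper":-1},{"tx":1.8,"ty":-0.35,"tz":0,"rx":0,"ry":0,"rz":0,"gripper":-1}])

```text
clock: 7.9
eef_pos: [663.9, 128.7, 233.1]
tcp_rot: [-3.139, 0.001, 1.007]
contact_force: [-0.3, -0.2, -1.0]
opening: 0.523
```

>>> move_arm(increments=[{"tx":0,"ty":0,"tz":0,"rx":0,"ry":0,"rz":0,"gripper":-1},{"tx":0,"ty":0,"tz":0,"rx":0,"ry":0,"rz":0,"gripper":-1},{"tx":0,"ty":0,"tz":0,"rx":0,"ry":0,"rz":0,"gripper":-1}])

```text
clock: 8.2
eef_pos: [663.0, 123.1, 234.6]
tcp_rot: [-3.141, 0.002, 1.003]
contact_force: [0.1, -0.7, -0.3]
opening: 0.525
```

```bash
cat >> look.py <<'E'
hsv=cv2.cvtColor(im,cv2.COLOR_RGB2HSV)
I=np.eye(4); I[2,3]=0
print('foot top in tool', at_z('wrist',[[319,357]],-36,np.eye(4)).round(1))
for qq,z in(('stud_seat',106),('washer',100),('stud',100),('foot',0)):
    for c in r.place_of(qq,'wrist')[:1]:
        v,u=c['location']; print(qq,round(c['confidence'],2),u,v,at_z('wrist',[[u,v]],z,T).round(1))
E
python3 look.py washer 106 w4.png
```

```text
tcp [663.2 123.  234.9] rot [-3.1410e+00  1.0000e-03  1.0025e+00] q6 0.75 F [-0.4  0.6 -0.2] t 8.25
foot top in tool [[  3.   0. -36.]]
foot 0.88 316.4 301.3 [[598.4  26.9   0. ]]
```

View pics/w4.png

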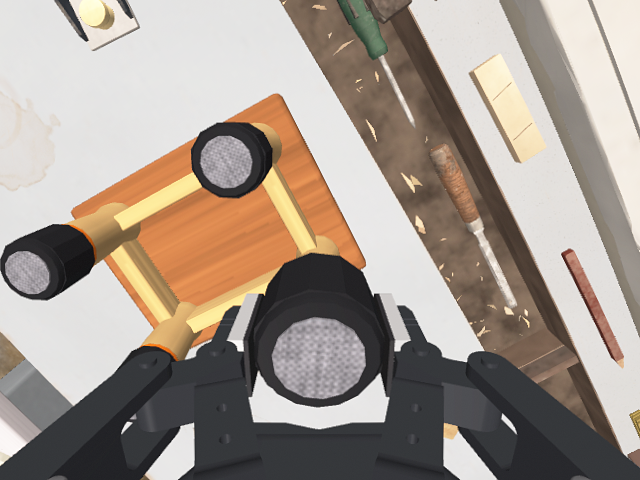

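The bare leg, at about (320,245), is hidden behind the held foot, so I'll shift 8 cm further.

>>> move_arm(increments=[{"tx":4,"ty":0,"tz":0,"rx":0,"ry":0,"rz":0,"gripper":-1},{"tx":4,"ty":0,"tz":0,"rx":0,"ry":0,"rz":0,"gripper":-1},{"tx":0,"ty":0,"tz":0,"rx":0,"ry":0,"rz":0,"gripper":-1},{"tx":0,"ty":0,"tz":0,"rx":0,"ry":0,"rz":0,"gripper":-1},{"tx":0,"ty":0,"tz":0,"rx":0,"ry":0,"rz":0,"gripper":-1}])

```text
clock: 9.0
eef_pos: [706.2, 191.3, 235.1]
tcp_rot: [-3.141, 0.001, 1.004]
contact_force: [0.8, -1.6, -0.4]
opening: 0.524
```

```bash
python3 look.py washer 106 w5.png
```

```text
tcp [706.2 191.1 235.3] rot [-3.1414e+00  6.0000e-04  1.0033e+00] q6 0.83 F [-0.1 -0.3 -0.2] t 9.05
foot top in tool [[  3.   0. -36.]]
foot 0.77 318.2 301.8 [[643.1  93.3   0. ]]
```

View pics/w5.png

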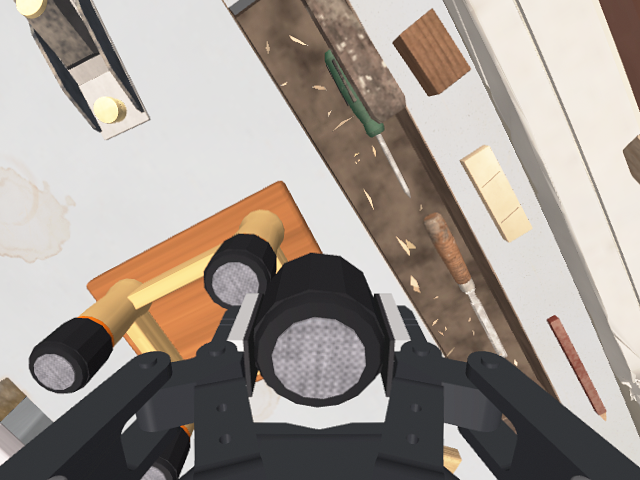

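That was the wrong way: picture up is tool +x. The bare stud must lie ahead, on the +x side, so I'll back up.

>>> move_arm(increments=[{"tx":-4.5,"ty":0,"tz":0,"rx":0,"ry":0,"rz":0,"gripper":-1},{"tx":-4.8,"ty":0,"tz":0,"rx":0,"ry":0,"rz":0,"gripper":-1},{"tx":-4.8,"ty":0,"tz":0,"rx":0,"ry":0,"rz":0,"gripper":-1},{"tx":-4.6,"ty":0,"tz":0,"rx":0,"ry":0,"rz":0,"gripper":-1},{"tx":0,"ty":0,"tz":0,"rx":0,"ry":0,"rz":0,"gripper":-1},{"tx":0,"ty":0,"tz":0,"rx":0,"ry":0,"rz":0,"gripper":-1},{"tx":0,"ty":0,"tz":0,"rx":0,"ry":0,"rz":0,"gripper":-1}])

```text
clock: 10.0
eef_pos: [606.9, 34.7, 235.7]
tcp_rot: [3.141, -0.001, 1.004]
contact_force: [-0.0, -0.5, -0.7]
opening: 0.523
```

```bash
python3 look.py washer 106 w6.png
```

```text
tcp [607.   35.  235.5] rot [ 3.1411e+00 -6.0000e-04  1.0044e+00] q6 0.62 F [ 0.8  0.7 -0.9] t 10.05
washer 0.63 [290.3, 128.9, 349.4, 191.9] mean [633.3  79.3 105. ] circ 632.5 78.3 22.6
 in tool mm [ 50.4  -2.  129.7]
foot top in tool [[  3.   0. -36.]]
stud_seat 0.76 314.8 160.5 [[631.1  77.9 106. ]]
stud 0.8 316.8 158.0 [[632.9  78.1 100. ]]
foot 0.57 320.7 299.0 [[548.3 -61.8   0. ]]
```

View pics/w6.png

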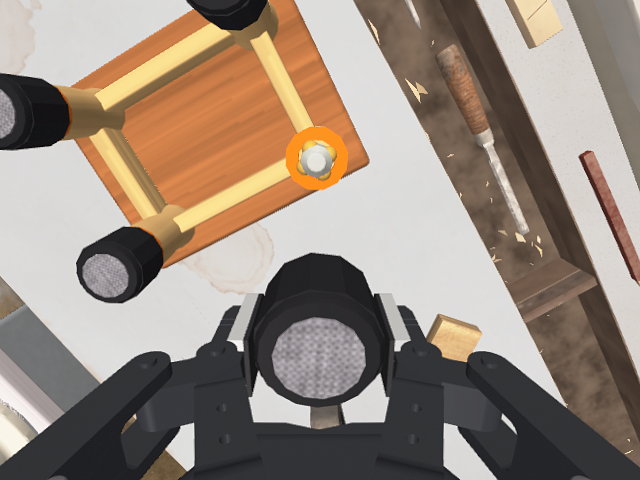

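Stud in clear view at (316,158), washer ring round it. I'll fit the washer and the felt precisely.

```bash
cat > fit.py <<'E'
from h import *
T=tool(); im,d=r.grab_frame('wrist'); hsv=cv2.cvtColor(im,cv2.COLOR_RGB2HSV)
def ell(m):
    cs,_=cv2.findContours(m.astype(np.uint8),cv2.RETR_EXTERNAL,cv2.CHAIN_APPROX_NONE); c=max(cs,key=cv2.contourArea); return cv2.convexHull(c)[:,0,:]
def circ(P): 
    A=np.c_[2*P[:,:2],np.ones(len(P))]; s=np.linalg.lstsq(A,(P[:,:2]**2).sum(1),rcond=None)[0]; return s[:2],np.sqrt(s[2]+s[:2]@s[:2])
m=(hsv[...,0]<18)&(hsv[...,1]>200)&(hsv[...,2]>220); m[240:]=0
h=ell(m); 
for z in(106,):
    c,R=circ(at_z('wrist',h,z,T)); print('washer world',c.round(1),'R',R.round(1)); w=np.r_[c,z]; t=T[:3,:3].T@(w-T[:3,3]); print('washer in tool',t.round(1))
k=(hsv[...,1]<60)&(hsv[...,2]>90); q=np.zeros_like(k); q[315:402,268:372]=k[315:402,268:372]; q=cv2.morphologyEx(q.astype(np.uint8),cv2.MORPH_OPEN,np.ones((5,5)))
h=ell(q); print('felt box',h.min(0),h.max(0))
for z in(-30,-36): 
    c,R=circ(at_z('wrist',h,z,np.eye(4))); print('felt in tool',z,c.round(1),R.round(1))
# felt depth
ys,xs=np.nonzero(q); P=at_depth('wrist',np.c_[xs,ys],d[ys,xs],np.eye(4)); print('felt depth pts',np.median(P,0).round(1))
print('wcam in tool',cam2w('wrist',np.eye(4))[1].round(3).tolist())
A=np.c_[P[:,:2],np.ones(len(P))]; print('plane',np.linalg.lstsq(A,P[:,2],rcond=None)[0].round(3))
E
python3 fit.py
```

```text
washer world [632.6  78.6] R 22.2
washer in tool [ 50.8  -1.4 129. ]
felt box [272 318] [365 398]
felt in tool -30 [-2.4 -0.1] 16.5
felt in tool -36 [ 1.9 -0.1] 15.7
felt depth pts [  1.1   0.  -34.8]
wcam in tool [[0.001, -0.953, -0.302, 77.511], [1.0, 0.001, -0.0, -0.122], [0.001, -0.302, 0.953, -141.642], [0.0, 0.0, 0.0, 1.0]]
plane [-1.0800e+00  1.8000e-02 -3.2986e+01]
```

>>> move_arm(increments=[{"tx":2.5,"ty":-0.07,"tz":0,"rx":0,"ry":0,"rz":0,"gripper":-1},{"tx":2.43,"ty":-0.06,"tz":0,"rx":0,"ry":0,"rz":0,"gripper":-1},{"tx":0,"ty":0,"tz":2,"rx":0,"ry":0,"rz":0,"gripper":-1},{"tx":0,"ty":0,"tz":3,"rx":0,"ry":0,"rz":0,"gripper":-1},{"tx":0,"ty":0,"tz":3,"rx":0,"ry":0,"rz":0,"gripper":-1},{"tx":0,"ty":0,"tz":1,"rx":0,"ry":0,"rz":0,"gripper":-1},{"tx":0,"ty":0,"tz":0,"rx":0,"ry":0,"rz":0,"gripper":-1},{"tx":0,"ty":0,"tz":0,"rx":0,"ry":0,"rz":0,"gripper":-1},{"tx":0,"ty":0,"tz":0,"rx":0,"ry":0,"rz":0,"gripper":-1}])

```text
clock: 11.25
eef_pos: [632.8, 76.7, 147.1]
tcp_rot: [3.14, -0.002, 1.004]
contact_force: [0.9, 0.3, -1.1]
opening: 0.528
```

```bash
python3 - <<'E'
from h import *
s=r.sense(); print(s['eef_pos'],s['tcp_rot'],s['contact_force'],s['wrist_torque'])
im,d=r.grab_frame('scene'); c=im[150:240,290:390]; save(cv2.resize(c,None,fx=7,fy=6,interpolation=cv2.INTER_CUBIC),'s2.png')
E
```

```text
[632.83856696  76.74167244 147.05988884] [ 3.13953476e+00 -1.66504748e-03  1.00386030e+00] [ 0.91208061  0.25502668 -1.12518787] [0.04872542 0.0347795  0.00960872]
```

View pics/s2.png

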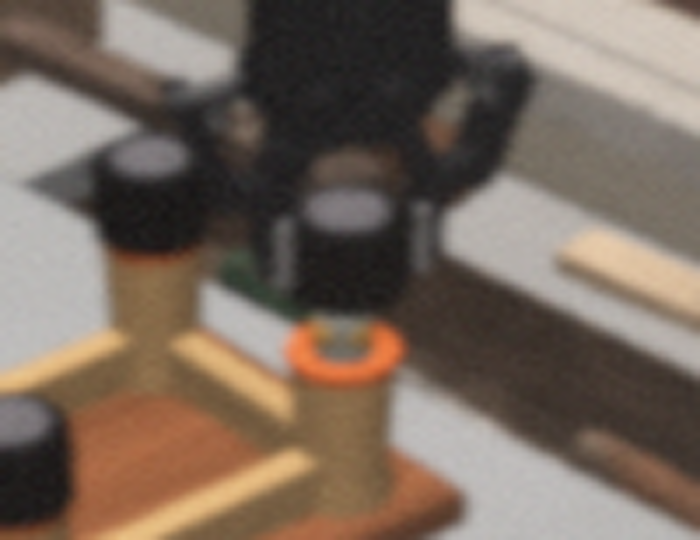

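The foot stands just over the stud, about half a pixel (1 mm) too far right, which agrees with the pose numbers. I'll correct that and descend to just above the balls.

>>> move_arm(increments=[{"tx":0,"ty":-0.12,"tz":0,"rx":0,"ry":0,"rz":0,"gripper":-1},{"tx":0,"ty":0,"tz":0.4,"rx":0,"ry":0,"rz":0,"gripper":-1},{"tx":0,"ty":0,"tz":0.4,"rx":0,"ry":0,"rz":0,"gripper":-1},{"tx":0,"ty":0,"tz":0.4,"rx":0,"ry":0,"rz":0,"gripper":-1},{"tx":0,"ty":0,"tz":0.4,"rx":0,"ry":0,"rz":0,"gripper":-1},{"tx":0,"ty":0,"tz":0.3,"rx":0,"ry":0,"rz":0,"gripper":-1},{"tx":0,"ty":0,"tz":0,"rx":0,"ry":0,"rz":0,"gripper":-1},{"tx":0,"ty":0,"tz":0,"rx":0,"ry":0,"rz":0,"gripper":-1}])

```text
clock: 12.1
eef_pos: [630.7, 77.3, 126.2]
tcp_rot: [-3.142, 0.0, 1.004]
contact_force: [0.6, -0.1, -0.9]
opening: 0.526
```

>>> move_arm(increments=[{"tx":0,"ty":0,"tz":0.1,"rx":0,"ry":0,"rz":0,"gripper":-1},{"tx":0,"ty":0,"tz":0.1,"rx":0,"ry":0,"rz":0,"gripper":-1},{"tx":0,"ty":0,"tz":0.1,"rx":0,"ry":0,"rz":0,"gripper":-1}])

```text
clock: 12.4
eef_pos: [631.9, 77.5, 124.2]
tcp_rot: [3.14, -0.002, 1.004]
contact_force: [2.6, 1.3, 7.5]
opening: 0.526
```

>>> move_arm(increments=[{"tx":0,"ty":0,"tz":0.1,"rx":0,"ry":0,"rz":0,"gripper":-1},{"tx":0,"ty":0,"tz":0.1,"rx":0,"ry":0,"rz":0,"gripper":-1}])

```text
clock: 12.6
eef_pos: [632.0, 77.5, 122.7]
tcp_rot: [3.139, -0.002, 1.004]
contact_force: [0.3, 0.6, 8.5]
opening: 0.527
```

>>> move_arm(increments=[{"tx":0,"ty":0,"tz":0.1,"rx":0,"ry":0,"rz":0,"gripper":-1},{"tx":0,"ty":0,"tz":0.1,"rx":0,"ry":0,"rz":0,"gripper":-1}])

```text
clock: 12.8
eef_pos: [631.6, 77.5, 120.1]
tcp_rot: [3.14, -0.001, 1.004]
contact_force: [2.1, 0.7, 2.3]
opening: 0.524
```

>>> move_arm(increments=[{"tx":0,"ty":0,"tz":0.15,"rx":0,"ry":0,"rz":0,"gripper":-1},{"tx":0,"ty":0,"tz":0.15,"rx":0,"ry":0,"rz":0,"gripper":-1},{"tx":0,"ty":0,"tz":0.15,"rx":0,"ry":0,"rz":0,"gripper":-1}])

```text
clock: 13.1
eef_pos: [631.0, 77.3, 114.3]
tcp_rot: [3.141, -0.0, 1.004]
contact_force: [4.7, 2.3, -4.4]
opening: 0.525
```

>>> move_arm(increments=[{"tx":0,"ty":0,"tz":0.15,"rx":0,"ry":0,"rz":0,"gripper":-1},{"tx":0,"ty":0,"tz":0.15,"rx":0,"ry":0,"rz":0,"gripper":-1},{"tx":0,"ty":0,"tz":0,"rx":0,"ry":0,"rz":0,"gripper":-1}])

```text
clock: 13.4
eef_pos: [630.3, 77.2, 111.4]
tcp_rot: [-3.141, 0.001, 1.004]
contact_force: [1.6, 0.9, -0.6]
opening: 0.523
```

>>> move_arm(increments=[{"tx":0,"ty":0,"tz":0.1,"rx":0,"ry":0,"rz":0,"gripper":-1},{"tx":0,"ty":0,"tz":0.1,"rx":0,"ry":0,"rz":0,"gripper":-1},{"tx":0,"ty":0,"tz":0,"rx":0,"ry":0,"rz":0,"gripper":-1},{"tx":0,"ty":0,"tz":0,"rx":0,"ry":0,"rz":0,"gripper":-1}])

```text
clock: 13.8
eef_pos: [630.3, 77.3, 109.9]
tcp_rot: [-3.141, 0.0, 1.004]
contact_force: [-2.2, 0.3, 4.5]
opening: 0.526
```

>>> move_arm(increments=[{"tx":0,"ty":0,"tz":0.1,"rx":0,"ry":0,"rz":0,"gripper":-1},{"tx":0,"ty":0,"tz":0.05,"rx":0,"ry":0,"rz":0,"gripper":-1},{"tx":0,"ty":0,"tz":0,"rx":0,"ry":0,"rz":0,"gripper":-1},{"tx":0,"ty":0,"tz":0,"rx":0,"ry":0,"rz":0,"gripper":-1},{"tx":0,"ty":0,"tz":0,"rx":0,"ry":0,"rz":0,"gripper":-1}])

```text
clock: 14.3
eef_pos: [630.4, 77.2, 108.6]
tcp_rot: [-3.141, 0.0, 1.004]
contact_force: [-2.6, 0.4, 7.0]
opening: 0.525
```

```bash
python3 - <<'E'
from h import *
im,d=r.grab_frame('scene'); s=r.sense(); print(s['eef_pos'],s['contact_force'],s['clock'])
save(cv2.resize(im[150:240,290:390],None,fx=7,fy=6,interpolation=cv2.INTER_CUBIC),'s3.png')
E
```

```text
[630.39973704  77.29514503 108.66734455] [-2.2625119  -0.49376761  7.98436573] 14.35
```

View pics/s3.png

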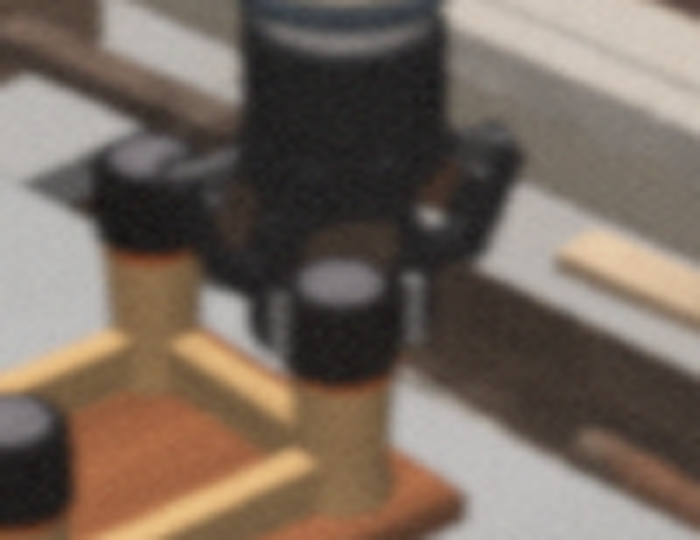

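The foot is home on a thin orange line, like its neighbours. The force holds steady at 7–8 N upward.

```bash
python3 -c "
from rig import r
print(r.sign_off())"
```

```text
the job is handed in; nothing more can be done
None
```

The loose foot is on the bare stud, pressed home, and the job is handed in with the gripper still holding and pressing it. I gripped it at 80 N and carried it over the stool. It clicked over the spring balls at about 8.5 N, after which the force dropped and the balls drew the foot down.

**Last checks, at 14.35 s:**
- **Seating:** the tool tip stood at 108.6 mm, against about 112.2 mm expected for an unsqueezed washer. That is roughly 3.5 mm of rubber squeeze, if the foot has not slipped in the grip.
- **Push:** the upward force on the tool was steady at 7–8 N, with about 2.5 N sideways.
- **Picture:** the scene camera shows the foot level on a thin orange line of washer, like its neighbours.

**Things that did not go to plan:**
- The first two move calls were refused because they left out some values.
- One look at the stud was made from the wrong side, so the arm took a small detour in free air.
- The cameras differed by about 3–4 mm on the stud's position. I used the close wrist view, plus a 1 mm correction at hover.

The arm touched nothing lying round the work that I could see, but I did not check those things again at the end.

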